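# Level the pendant casting board

### The arm

A 6-joint arm with a two-finger parallel gripper is mounted at the origin on the work surface. World frame = base frame: x ahead of the robot, y to its left, z up, the work surface at z = 0. Lengths are in m, angles in rad, forces in N, time in s.
With the tool pointing down it reaches from about 0.35 to 0.875 m from the base axis. Payload 4.2 kg.
Tool frame: the origin (TCP) lies between the finger pads; the fingertips stand 8 mm ahead of it and the grasp point (between the pads) lies 11 mm behind it; z points along the fingers, y is the line along which they close (so a half turn about z gives the same grasp; the last joint's range is limited). The gripper opens to 85 mm and grips with 20 to 120 N. Pads are 22 mm wide; open, the fingers measure 114 mm over their backs; the gripper's body (76 mm by 85 mm) begins 54 mm behind the grasp point. The pads swing forward as they close: fully open they stand 13 mm farther back than shut.
Start: joints at [1.475, 0.385, 0.008, 0, -1.194, -0.259], TCP at [0.217, 0.586, 0.239] pointing down, gripper open.
Joint ranges: [-3.14, 3.14], [-1.21, 2.06], [-1.07, 1.41], [-3.16, 2.05], [-2.99, -0.16], [-3.1, 3.1]. Speed limits (rad/s): [2.79, 2.79, 3.14, 3.14, 3.14, 3.14].

### API

Orientations are given as a rotation vector (axis times angle).
In Python, from workcell import sensors, viewer, manip gives the robot as it stands.
- The arm moves only by the tool arm_command, never from a script. Its argument "series" is a list of rows, each a list of 6 numbers: the shift along the tool's x, y, z in m, then the turn, a rotation vector about the tool's x, y, z in degrees. In form: [[x, y, z, wx, wy, wz], ...]. A call has 1 to 20 rows; each row shifts and turns the commanded pose from where the row before left it, along the tool's axes as they then stand; what a row does not reach is not made up. A row lasts 1/10 s, in which the tool goes at most 50 mm and 8.59 degrees, less where a joint would pass 70% of its speed; a pose out of reach is approached as far as the arm can. A call with a gripper value outside its range is refused whole. "fingers" is the finger opening in m, from 0 to 0.0854, set as the call begins (left out, the last holds). The fingers move at their own pace and stop on an object; "force" is the grip in N (left out, the last holds). Time passes only in rows, so rows that do not move let the fingers close. It gives the time, the measured TCP pose, the force, the opening and the grip force at its end, in the units of the state.
- sensors.get_obs(): the state, without advancing time (a new reading comes with each control period).
- viewer.get_image(name): name is "side" or "top"; returns a dict with "img" (480x640x3 uint8, red, green, blue), "z_map" (480x640 float32, m along the optical axis (not along the pixel's ray), 0 where there is no reading), "K" (3x3 intrinsics, pixels), "k1" (the pictures are not rectified: a ray, as slopes to the right and down, at radius r is drawn at 1 + k1 r^2 times it, then the intrinsics apply), "pose" (4x4, takes a point from camera to world coordinates). Camera axes: x right, y down, z forward; pixel columns grow to the right and rows downward; lengths in m; the calibration is good to about 2 mm. A picture is of the moment at which its call begins.
- manip.finish_job(): hands the job in; it is judged then, once.
The state is a dict: "time_s": time; "qpos": joint angles; "dq": joint speeds; "tau": joint torques, N m; "eef_pos": TCP position; "eef_rot": TCP orientation; "wrist_force": force on the tool from outside, world axes, zero at the start; "ft_torque": the same for the moment, N m; "grip_width": finger opening in m; "grip_force": force on a finger pad.
Only numpy, scipy, OpenCV 4.12 (cv2) and the standard library are available. Lean on these libraries where they do the work, as an engineer would, in place of code of your own. Each camera call takes 0.05 s, during which the arm holds its last target. There are 200 camera calls.

### The job

The small dark-grey casting board is out of level: stand the yellow spirit level upright on the middle of the board, lengthwise, and let it go, then turn the black knob of the board's levelling foot until the bubble settles between its two lines. Finally push down on the level from above, about as firmly as a one-kilogram weight, to prove that the board stays true under load, and finish like that: the program ends while still pressing the level onto the board with the bubble between the lines. Leave everything else on the table where it is.

Things in the scene. Friction and masses are not known exactly. Their poses are not given: they have to be found in the camera images.
- level_mid (a point): Centre (half-way up) of the loose spirit level, a yellow bar 160 mm long (x axis), 22 wide (y), 36 high (z), about 0.2 kg, standing on its flat base. The lower 22 mm are solid along the whole length: grip there, across the width, near the middle. Above, the middle 60 mm are cut out for the lime-green vial (57 long, 12 thick, along x, its top 35 mm above the base).
- level_top (a point): Point on the level's solid top face, 50 mm from its centre towards +x, 36 mm above its base: a good place to push down. The same face lies 50 mm towards -x; the solid top spans 30 to 80 mm from the centre on both sides of the vial.
- bubble (a joint): Where the pale bubble (14 mm long) stands along the level's vial, in m from the middle, positive towards the level's +x end. It drifts to the higher end, 0.6 mm per mrad of slope, settles in about 2 s, and stops at 13.5 mm. Two black lines round the vial mark the middle; the bubble is between them when within 2 mm of 0.
- board_mid (a point): Middle of the top of the casting board, a dark-grey anodised plate 150 mm (x) by 200 mm (y, lengthwise), 10 thick, top about 42 mm above the table; z is its upward normal. It rests on two fixed feet, 85 mm from the middle at the +y end, and on the levelling foot at the -y end, so it tilts along its y axis only. Engraved lines run along y. It cannot shift on the table.
- knob_grip (a point): Centre of the black fluted knob of the levelling foot, on its upright axis: 44 mm across, 22 high, centre 77 mm above the table, on a tongue 125 mm from the board's middle towards -y; at least 20 mm free below it. Right-hand screw: clockwise from above raises this end, 5 mm per full turn (3.8 mrad of slope per rad). About 0.06 Nm turns it; it stays where left. Up to 4.5 rad off at the start.
- vial0: Bystander: blue bead vials, stacked, 41 mm across, 63 mm high, standing in one of the three slots (62 mm apart) of a clear acrylic rack (66 by 190 mm, 45 high, fixed); origin at its foot.
- vial1: Bystander: red bead vials, as above.
- vial2: Bystander: yellow bead vials, as above.
- keepsake_box: Bystander: closed pine box 136 mm (x) by 196 mm (y), 79 mm high; origin under its centre.
- magnifier: Bystander: magnifier on a steel stand, round foot 110 mm across (origin under it), 215 mm high; the lens reaches 125 mm out from the post between its +x and +y axes.
- crimper: Bystander: black crimping pliers lying flat, 165 mm long (x), 65 mm wide, 16 mm high; origin on the table at the middle.
- saucer: Bystander: white saucer 110 mm across, 18 mm high, with three beads; origin under its centre.
- mould: Bystander: blue pendant mould 90 mm (x) by 130 mm (y), 14 mm high; origin under its centre.
Not all that is in view belongs to the job. Of the things that look like the part that bears level_mid, the smallest one is meant.

How it is judged:
On the way, in this order (a step that is already met when the one before it is completed fails the run):
1. the spirit level stands lengthwise on the middle of the board, let go (contact force between level and plate above 0.5 N and angle between the x axis of level_mid and the y axis of board_mid, either way round below 0.2 rad and x of level_mid in the frame of board_mid between -0.05 and 0.05 m and y of level_mid in the frame of board_mid between -0.03 and 0.03 m and angle between level_mid's own z axis and vertical below 0.1 rad and z of level_mid in the frame of board_mid between 0.014 and 0.022 m and contact force between the fingers and level below 0.1 N), for 0.3 s.
2. the knob is turned until the bubble stands between its lines and the board is level (contact force between level and plate above 0.5 N and angle between the x axis of level_mid and the y axis of board_mid, either way round below 0.2 rad and x of level_mid in the frame of board_mid between -0.05 and 0.05 m and y of level_mid in the frame of board_mid between -0.03 and 0.03 m and angle between level_mid's own z axis and vertical below 0.1 rad and z of level_mid in the frame of board_mid between 0.014 and 0.022 m and value of joint bubble between -0.002 and 0.002 m and angle between board_mid's own z axis and vertical below 0.006 rad), for 0.5 s.
At the end, for the whole second after the job is handed in: Fingers press the level (over 3 N); it bears on the board with 5 to 30 N, at rest, upright (0.1 rad), lengthwise within 0.2 rad, within 50 mm across and 30 mm along of the middle; bubble within 2 mm of its middle; board within 6 mrad of level; knob let go (all of step 2 and contact force between the fingers and level above 3 N and contact force between level and plate between 5 and 30 N and contact force between the fingers and knob below 0.1 N and linear speed of level below 0.01 m/s); the arm keeps its last pose, push and grip.
It fails at once if the bead vials disturbed (over 20 mm, or tipped over 0.2 rad) (distance of any of vial0, vial1, vial2 from where it was at the start of the episode above 0.02 m or angle between any of vial0, vial1, vial2's own z axis and vertical above 0.2 rad).
It fails at once if the keepsake box or pendant mould disturbed (over 20 mm, or tipped over 0.2 rad) (distance of any of keepsake_box, mould from where it was at the start of the episode above 0.02 m or angle between any of keepsake_box, mould's own z axis and vertical above 0.2 rad).
It fails at once if the magnifier disturbed (over 20 mm, or tipped over 0.2 rad) (distance of magnifier from where it was at the start of the episode above 0.02 m or angle between magnifier's own z axis and vertical above 0.2 rad).
It fails at once if the crimping tool disturbed (over 20 mm, or tipped over 0.2 rad) (distance of crimper from where it was at the start of the episode above 0.02 m or angle between crimper's own z axis and vertical above 0.2 rad).
It fails at once if the saucer disturbed (over 20 mm, or tipped over 0.2 rad) (distance of saucer from where it was at the start of the episode above 0.02 m or angle between saucer's own z axis and vertical above 0.2 rad).
It also fails if it takes over 72 s, if anything falls off the work surface, if the arm or the gripper's body presses on something with over 40 N, if the wrist force passes 120 N, or if a joint passes its speed limit or range.

## Working session

There is one attempt and no reset: what is moved stays moved. The work goes in short steps, Python scripts to look and compute and a tool call to move; the robot and the scene stay as the last step left them, time stands still between calls to the robot, and variables do not carry over. Pictures are saved under pics/ and viewed, at most 10 in all, crops included, and the job is handed in when it is done.

Besides the shell and the picture viewer there is one more tool, called after "Call:" as name(argument=value, ...), one argument or row to a line, values as JSON. arm_command: Moves the arm, as the interface text tells. Its arguments: {"type":"object","properties":{"series":{"type":"array"},"fingers":{"type":"number"},"force":{"type":"number"}},"required":["series"]}

```bash
mkdir -p pics; ls
cat > h.py <<'E'
import numpy as np, cv2
from workcell import sensors, viewer, manip
from scipy.spatial.transform import Rotation as R
def grab(n):
    d=viewer.get_image(n); np.savez('%s.npz'%n,**{k:np.asarray(v) for k,v in d.items()}); return d
def rays(d,uv):
    K=np.asarray(d['K']);k1=float(d['k1'])
    uv=np.atleast_2d(uv).astype(float)
    s=cv2.undistortPoints(uv.reshape(-1,1,2),K,np.array([k1,0,0,0,0.])).reshape(-1,2)
    return np.c_[s,np.ones(len(s))]
def onplane(d,uv,z):
    T=np.asarray(d['pose']); r=rays(d,uv)@T[:3,:3].T; o=T[:3,3]
    return o+r*((z-o[2])/r[:,2])[:,None]
def bydepth(d,uv):
    T=np.asarray(d['pose']); uv=np.atleast_2d(uv).astype(int); z=np.asarray(d['z_map'])[uv[:,1],uv[:,0]]
    return (rays(d,uv)*z[:,None])@T[:3,:3].T+T[:3,3]
def save(d,name,box=None,s=1):
    im=np.asarray(d['img'])
    if box: u0,v0,u1,v1=box; im=im[v0:v1,u0:u1]
    cv2.imwrite('pics/'+name,cv2.resize(im[:,:,::-1],None,fx=s,fy=s,interpolation=cv2.INTER_CUBIC))
E
python3 - <<'E'
from h import *
for n in('top','side'):
    d=grab(n); save(d,n+'0.png'); print(n,d['K'],d['k1'],d['pose'])
print(sensors.get_obs())
E
```

```text
pics
top [[534.28862063   0.         320.04489438]
 [  0.         534.28862063 239.92822391]
 [  0.           0.           1.        ]] -0.0028645963213490807 [[-0.00711674 -0.9990777   0.04234497  0.4664599 ]
 [-0.99996858  0.00696243 -0.00379028 -0.03685501]
 [ 0.00349196 -0.04237061 -0.99909586  1.41739868]
 [ 0.          0.          0.          1.        ]]
side [[506.7262299    0.         325.54316976]
 [  0.         506.7262299  246.34913703]
 [  0.           0.           1.        ]] -0.06329518573536218 [[ 0.96613909 -0.16190864  0.20090008  0.25310385]
 [-0.25739336 -0.65908546  0.70665056 -1.01095154]
 [ 0.01799749 -0.73443308 -0.67844244  0.99890435]
 [ 0.          0.          0.          1.        ]]
{'time_s': 0.1, 'qpos': array([ 1.47462504e+00,  3.85449772e-01,  6.75661560e-03, -4.00649699e-04,
       -1.19400773e+00, -2.58599043e-01]), 'dq': array([ 0.00071825, -0.00222733,  0.00198745,  0.00065402, -0.00084017,
        0.000841  ]), 'tau': array([-3.26445490e-05, -3.93314838e+01,  1.88931406e+01,  4.19794142e+00,
       -2.53369784e-03,  5.18650381e-06]), 'eef_pos': array([0.216926  , 0.58560438, 0.2383518 ]), 'eef_rot': array([ 3.09035704e+00, -5.54242079e-01, -3.40135475e-04]), 'wrist_force': array([-0.55914423, -0.03833668,  0.18795076]), 'ft_torque': array([ 0.01336418, -0.02340453,  0.0100641 ]), 'grip_force': 0.0, 'grip_width': 0.08552012479191946}
```

View pics/top0.png

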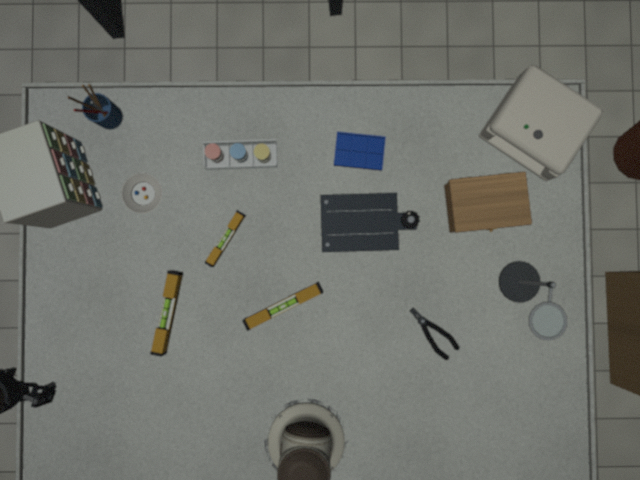

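View pics/side0.png

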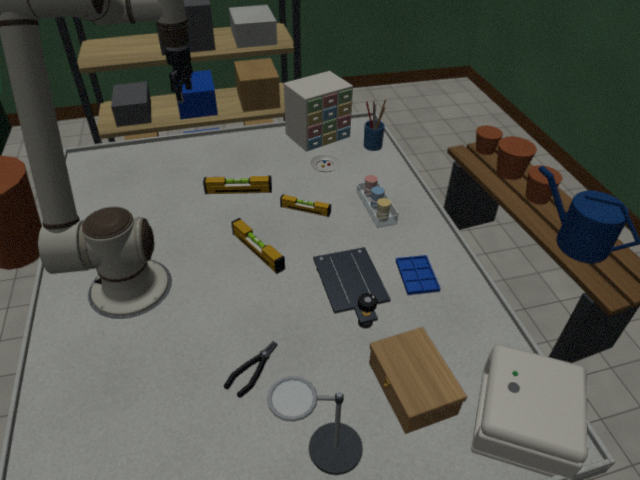

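The top view shows three yellow levels. The smallest is at about (225,239). The board is at (360,222), with its knob at (409,220) towards −y. The side view confirms this: small level at (305,205), knob at (367,303).

```bash
cat > m.py <<'E'
from h import *
import sys
def level(d,box,z=0.036):
    im=cv2.cvtColor(np.asarray(d['img']),cv2.COLOR_RGB2HSV)
    m=cv2.inRange(im,(14,90,60),(50,255,255)); k=np.zeros_like(m); u0,v0,u1,v1=box; k[v0:v1,u0:u1]=255
    m=cv2.morphologyEx(m&k,cv2.MORPH_CLOSE,np.ones((7,7)))
    c=max(cv2.findContours(m,0,cv2.CHAIN_APPROX_NONE)[0],key=cv2.contourArea)
    b=cv2.boxPoints(cv2.minAreaRect(c)); P=onplane(d,b,z); e=P[1]-P[0],P[2]-P[1]
    L=max(e,key=np.linalg.norm); 
    return P.mean(0),np.degrees(np.arctan2(L[1],L[0]))%180,[np.linalg.norm(x) for x in e]
E
python3 - <<'E'
from m import *
d=dict(np.load('top.npz'))
print('level',level(d,(195,200,255,275)))
im=cv2.cvtColor(d['img'],cv2.COLOR_RGB2HSV)
m=cv2.inRange(im[...,2],0,75); k=np.zeros_like(m);k[185:262,312:430]=255;m&=k
b=cv2.morphologyEx(m,cv2.MORPH_OPEN,np.ones((31,31)))
c=max(cv2.findContours(b,0,1)[0],key=cv2.contourArea);r=cv2.minAreaRect(c);P=onplane(d,cv2.boxPoints(r),.042)
print('board',r,P,P.mean(0))
kb=cv2.inRange(im[...,2],0,30)&k; kb[:,:398]=0
kb=cv2.morphologyEx(kb,cv2.MORPH_CLOSE,np.ones((9,9)));c=max(cv2.findContours(kb,0,1)[0],key=cv2.contourArea);e=cv2.minEnclosingCircle(c);print('knob',e,onplane(d,e[0],.088))
s=dict(np.load('side.npz'));print('side level',level(s,(275,185,335,220)))
save(d,'topz.png',(190,130,440,270),3)
for n,(u,v) in dict(lev=(213,257),lev2=(237,221),board=(340,225),board2=(385,225),tab=(290,225),knobtop=(409,220)).items(): print(n,bydepth(d,(u,v)))
o=sensors.get_obs();print(R.from_rotvec(o['eef_rot']).as_matrix().round(3))
E
```

```text
level (array([0.4965659 , 0.22668034, 0.036     ]), np.float64(149.00647588191052), [np.float64(0.0724188766950194), np.float64(0.02358607024627408)])Traceback (most recent call last):
  File "<stdin>", line 7, in <module>
ValueError: max() iterable argument is empty
```

```bash
sed -i "s/c=max(cv2.findContours(m,0,cv2.CHAIN_APPROX_NONE).*/c=cv2.findNonZero(cv2.morphologyEx(m,cv2.MORPH_OPEN,np.ones((3,3))))/; s/np.ones((7,7))/np.ones((3,3))/" m.py
python3 - <<'E'
from m import *
d=dict(np.load('top.npz'))
save(d,'topz.png',(190,130,440,270),3)
print('level',level(d,(195,200,255,275)))
im=cv2.cvtColor(d['img'],cv2.COLOR_RGB2HSV);g=im[...,2]
print(g[225,315:430:4], g[190:258:4,345])
m=cv2.inRange(g,0,88); k=np.zeros_like(m);k[185:262,312:430]=255;m&=k
b=cv2.morphologyEx(m,cv2.MORPH_CLOSE,np.ones((5,5)));b=cv2.morphologyEx(b,cv2.MORPH_OPEN,np.ones((27,27)))
c=max(cv2.findContours(b,0,1)[0],key=cv2.contourArea);r=cv2.minAreaRect(c);P=onplane(d,cv2.boxPoints(r),.042)
print('board',r,P,P.mean(0))
kb=cv2.inRange(g,0,35)&k; kb[:,:398]=0
kb=cv2.morphologyEx(kb,cv2.MORPH_CLOSE,np.ones((5,5)));c=max(cv2.findContours(kb,0,1)[0],key=cv2.contourArea);e=cv2.minEnclosingCircle(c);print('knob',e,onplane(d,e[0],.088))
s=dict(np.load('side.npz'));print('side level',level(s,(275,185,335,220)))
for n,(u,v) in dict(lev=(213,257),lev2=(237,221),board=(340,225),board2=(385,225),tab=(290,225),knobtop=(409,220)).items(): print(n,bydepth(d,(u,v)))
o=sensors.get_obs();print(R.from_rotvec(o['eef_rot']).as_matrix().round(3))
E
```

```text
level (array([0.53048136, 0.20530461, 0.036     ]), np.float64(148.20632086520845), [np.float64(0.15284051949408184), np.float64(0.023902780293696465)])
[127 130  56  63  57  58  57  55  60  56  54  57  56  51  51  57  51  54
  53  50  53  51  30  33  36  30 124 125 123] [131  74  56  57  55  81  59  55  54  56  57  73  56  55  60  59 125]
board ((359.4460754394531, 222.0570831298828), (57.561126708984375, 77.58118438720703), 88.40885925292969) [[ 0.64268685 -0.0424632   0.042     ]
 [ 0.64695573 -0.24319586  0.042     ]
 [ 0.49801369 -0.2453372   0.042     ]
 [ 0.4938745  -0.04552066  0.042     ]] [ 0.57038269 -0.14412923  0.042     ]
knob ((409.18023681640625, 219.38372802734375), 8.520564079284668) [[ 0.57258067 -0.26475506  0.088     ]]
side level (array([0.522485  , 0.19010786, 0.036     ]), np.float64(147.73942550934188), [np.float64(0.06171193184659878), np.float64(0.15194185146320022)])
lev [[0.48277476 0.23422514 0.03837454]]
lev2 [[0.57580045 0.17309544 0.033257  ]]
board [[ 0.56293267 -0.09382407  0.04215459]]
board2 [[ 0.56271911 -0.21101967  0.03377511]]
tab [[0.56659371 0.03718598 0.0029595 ]]
knobtop [[ 0.57093193 -0.2640442   0.08939544]]
[[ 0.938 -0.348 -0.001]
 [-0.348 -0.938 -0.002]
 [ 0.     0.002 -1.   ]]
```

View pics/topz.png

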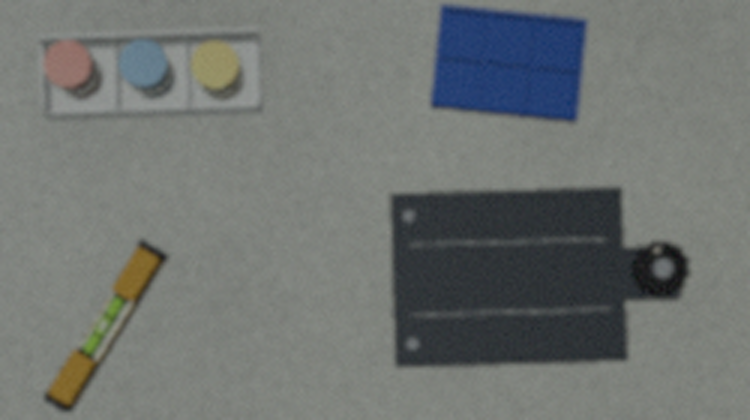

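The level centre is at about (0.5305, 0.205) with its axis at 148.4°. The board middle is at (0.570, −0.144), rotated about 1.2°. The crop shows the knob centre at crop (660,268), which is about (0.5725, −0.267). I'll move over the level now.

Call:
arm_command(
  series=[
    [0.0305,0.0177,0,0,0,0],
    [0.0305,0.0177,0,0,0,0],
    [0.0305,0.0177,0,0,0,0],
    [0.0305,0.0177,0,0,0,0],
    [0.0305,0.0177,0,0,0,0],
    [0.0305,0.0177,0,0,0,0],
    [0.0305,0.0177,0,0,0,0],
    [0.0305,0.0177,0,0,0,0],
    [0.0305,0.0177,0,0,0,0],
    [0.0305,0.0177,0,0,0,0],
    [0.0305,0.0177,0,0,0,0],
    [0.0305,0.0177,0,0,0,0],
    [0.0305,0.0177,0,0,0,0],
    [0.0305,0.0177,0,0,0,0],
    [0,0,0.03,0,0,5.5],
    [0,0,0.03,0,0,5.5],
    [0,0,0.03,0,0,0],
    [0,0,0.03,0,0,0],
    [0,0,0,0,0,0],
    [0,0,0,0,0,0],
  ],
  fingers=0.06,
  force=40,
)

```text
time_s: 2.1
eef_pos: [0.5316, 0.2053, 0.1194]
eef_rot: [3.024, -0.847, -0.0]
wrist_force: [-0.4, 0.1, -0.2]
grip_width: 0.0599
grip_force: 0.0
```

Call:
arm_command(
  series=[
    [0,0,0.025,0,0,0],
    [0,0,0.025,0,0,0],
    [0,0,0.025,0,0,0],
    [0,0,0.02,0,0,0],
    [0,0,0.012,0,0,0],
    [0,0,0,0,0,0],
    [0,0,0,0,0,0],
  ],
)

```text
time_s: 2.8
eef_pos: [0.5325, 0.2061, 0.0137]
eef_rot: [-3.023, 0.847, -0.003]
wrist_force: [-0.2, 0.3, -0.6]
grip_width: 0.0603
grip_force: 0.0
```

Call:
arm_command(
  series=[
    [0,0,0,0,0,0],
    [0,0,0,0,0,0],
    [0,0,0,0,0,0],
    [0,0,0,0,0,0],
    [0,0,0,0,0,0],
    [0,0,0,0,0,0],
    [0,0,0,0,0,0],
    [0,0,0,0,0,0],
  ],
  fingers=0.0,
  force=40,
)

```text
time_s: 3.6
eef_pos: [0.5322, 0.2059, 0.0135]
eef_rot: [-3.024, 0.847, -0.003]
wrist_force: [-1.0, -0.2, 5.8]
grip_width: 0.0211
grip_force: 41.1
```

Call:
arm_command(
  series=[
    [0,0,-0.02,0,0,0],
    [0,0,-0.03,0,0,0],
    [0,0,-0.03,0,0,0],
    [0,0,-0.02,0,0,0],
    [0,0,0,0,0,7.15],
    [0,0,0,0,0,7.15],
    [0,0,0,0,0,7.15],
    [0,0,0,0,0,7.15],
    [0,0,0,0,0,7.15],
    [0,0,0,0,0,7.15],
    [0,0,0,0,0,7.15],
    [0,0,0,0,0,7.15],
  ],
)

```text
time_s: 4.8
eef_pos: [0.5305, 0.2049, 0.1113]
eef_rot: [2.242, -2.198, -0.001]
wrist_force: [0.8, -0.6, -1.9]
grip_width: 0.0207
grip_force: 39.9
```

Call:
arm_command(
  series=[
    [0.015,-0.0013,0,0,0,0],
    [0.03,-0.0026,0,0,0,0],
    [0.034,-0.0029,0,0,0,0],
    [0.034,-0.0029,0,0,0,0],
    [0.034,-0.0029,0,0,0,0],
    [0.034,-0.0029,0,0,0,0],
    [0.034,-0.0029,0,0,0,0],
    [0.034,-0.0029,0,0,0,0],
    [0.034,-0.0029,0,0,0,0],
    [0.034,-0.0029,0,0,0,0],
    [0.022,-0.0018,0,0,0,0],
    [0,0,0,0,0,0],
    [0,0,0,0,0,0],
    [0,0,0,0,0,0],
  ],
)

```text
time_s: 6.2
eef_pos: [0.5684, -0.1325, 0.1119]
eef_rot: [2.25, -2.191, -0.002]
wrist_force: [-0.5, -0.1, -2.6]
grip_width: 0.0209
grip_force: 40.0
```

Run:
```python
from m import *
s=grab('side');save(s,'s1.png',(230,170,480,350),3)
d=grab('top');print(level(d,(320,170,430,270),.13))
```

```text
(array([ 0.56325554, -0.20383169,  0.13      ]), np.float64(179.28191445467726), [np.float64(0.004835673971795257), np.float64(0.00484408625590219)])
```

View pics/s1.png

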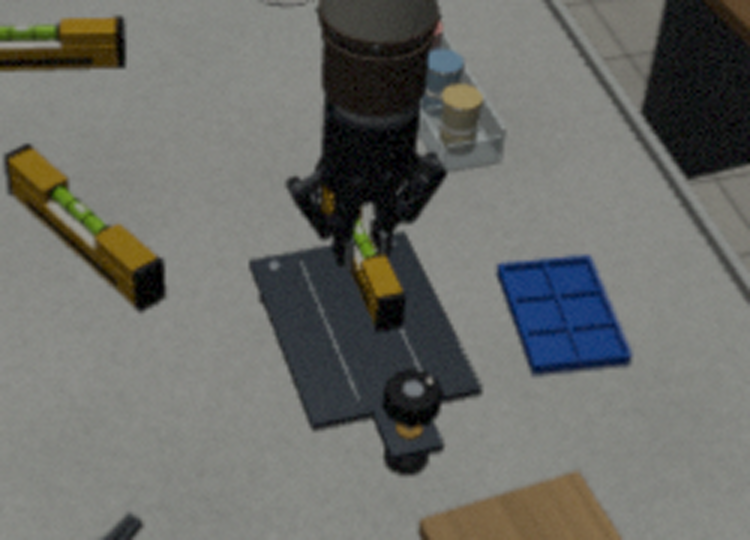

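The level is held straight and in line with the board, with its near end at crop (385,310) and the knob at (412,395).

Call:
arm_command(
  series=[
    [0,0,0.02,0,0,0],
    [0,0,0.02,0,0,0],
    [0,0,0.01,0,0,0],
    [0,0,0.003,0,0,0],
    [0,0,0,0,0,0],
    [0,0,0,0,0,0],
  ],
)

```text
time_s: 6.9
eef_pos: [0.5698, -0.1327, 0.0602]
eef_rot: [-2.25, 2.191, -0.002]
wrist_force: [-0.2, -0.3, -2.7]
grip_width: 0.0209
grip_force: 39.9
```

Call:
arm_command(
  series=[
    [0,0,0.001,0,0,0],
    [0,0,0.001,0,0,0],
    [0,0,0,0,0,0],
  ],
)

```text
time_s: 7.2
eef_pos: [0.5691, -0.1328, 0.0575]
eef_rot: [-2.249, 2.193, -0.0]
wrist_force: [0.7, -0.5, -2.8]
grip_width: 0.0209
grip_force: 39.9
```

Call:
arm_command(
  series=[
    [0,0,0.001,0,0,0],
    [0,0,0,0,0,0],
    [0,0,0.001,0,0,0],
    [0,0,0,0,0,0],
  ],
)

```text
time_s: 7.6
eef_pos: [0.5691, -0.1329, 0.0554]
eef_rot: [-2.25, 2.193, -0.0]
wrist_force: [0.8, -0.6, -1.8]
grip_width: 0.021
grip_force: 40.1
```

Call:
arm_command(
  series=[
    [0,0,0,0,0,0],
    [0,0,0,0,0,0],
    [0,0,0,0,0,0],
    [0,0,0,0,0,0],
    [0,0,0,0,0,0],
    [0,0,0,0,0,0],
  ],
  fingers=0.045,
)

```text
time_s: 8.2
eef_pos: [0.569, -0.1328, 0.0554]
eef_rot: [-2.25, 2.193, -0.0]
wrist_force: [0.3, -1.7, -0.2]
grip_width: 0.0449
grip_force: 0.0
```

Call:
arm_command(
  series=[
    [0,0,-0.015,0,0,0],
    [0,0,-0.02,0,0,0],
    [0,0,-0.03,0,0,0],
    [0,0,-0.03,0,0,0],
    [0.02,0,0,0,0,0],
    [0.035,0,0,0,0,0],
    [0.035,0,0,0,0,0],
    [0.035,0,0,0,0,0],
    [0.01,0,0,0,0,0],
    [0,0,0,0,0,0],
    [0,0,0,0,0,0],
  ],
  fingers=0.058,
)

```text
time_s: 9.3
eef_pos: [0.5722, -0.2672, 0.1501]
eef_rot: [2.25, -2.193, -0.001]
wrist_force: [0.6, 0.3, 0.3]
grip_width: 0.058
grip_force: 0.0
```

Run:
```python
from m import *
s=grab('side');d=grab('top')
print(level(d,(315,180,430,270),.078))
a=cv2.resize(d['img'][185:265,310:440],None,fx=6,fy=6,interpolation=2)[:,:780]; 
cv2.imwrite('pics/t2.png',a[...,::-1]); save(s,'s2.png',(320,230,400,330),6)
```

```text
(array([ 0.57037855, -0.13260087,  0.078     ]), np.float64(90.6361148771802), [np.float64(0.151210148136393), np.float64(0.023083424971722392)])
```

View pics/t2.png

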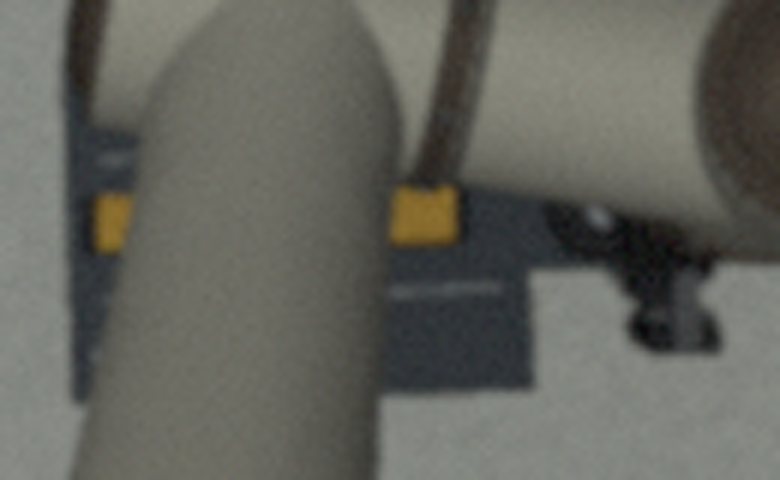

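View pics/s2.png

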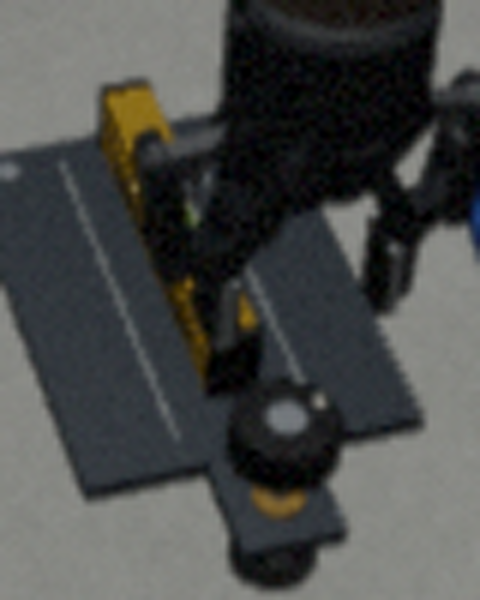

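The level stands at (0.5704, −0.1326) along the board, within limits. The arm hides the vial in both views, so I'll swing clear towards +y to read the bubble.

Call:
arm_command(
  series=[
    [-0.02,0,0,0,0,0],
    [-0.04,0,0,0,0,0],
    [-0.045,0,0,0,0,0],
    [-0.045,0,0,0,0,0],
    [-0.045,0,0,0,0,0],
    [-0.045,0,0,0,0,0],
    [-0.045,0,0,0,0,0],
    [-0.04,0,0,0,0,0],
    [-0.025,0,0,0,0,0],
    [0,0,0,0,0,0],
    [0,0,0,0,0,0],
    [0,0,0,0,0,0],
  ],
)

```text
time_s: 10.6
eef_pos: [0.5631, 0.0818, 0.1504]
eef_rot: [2.25, -2.192, -0.0]
wrist_force: [-0.3, 1.4, 0.4]
grip_width: 0.058
grip_force: 0.0
```

Run:
```python
from m import *
S=[grab('side') for _ in range(4)];D=[grab('top') for _ in range(4)]
s=np.mean([x['img'] for x in S],0); d=np.mean([x['img'] for x in D],0)
np.save('savg.npy',s);np.save('davg.npy',d)
print(level(D[0],(315,180,430,270),.078))
a=cv2.resize(d[195:245,320:420],None,fx=8,fy=8,interpolation=2)[:280]; b=cv2.resize(s[245:308,325:395],None,fx=5,fy=5,interpolation=2)
c=np.zeros((a.shape[0]+b.shape[0],800,3));c[:a.shape[0]]=a;c[a.shape[0]:,:b.shape[1]]=b
print(c.shape);cv2.imwrite('pics/b1.png',c[:600,:,::-1])
```

```text
(array([ 0.57021095, -0.13024663,  0.078     ]), np.float64(90.97782613273363), [np.float64(0.1512971909178216), np.float64(0.023694912503492788)])
(595, 800, 3)[ WARN:0@6.506] global loadsave.cpp:1063 imwrite_ Unsupported depth image for selected encoder is fallbacked to CV_8U.
```

View pics/b1.png

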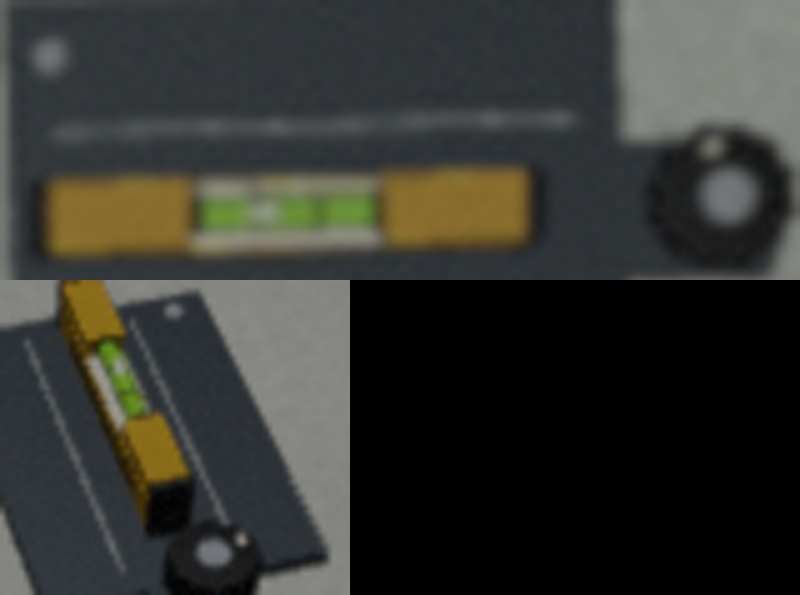

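The bubble is at crop x≈265 and the vial centre at about 289, so the bubble sits roughly 7.5 mm towards +y. The −y end must be raised, which means turning clockwise. I'll refine the number.

```bash
cat > bub.py <<'E'
from m import *
from numpy import linalg as LA
def bub(n=4,box=(338,208,374,232)):
    D=[grab('top') for _ in range(n)]; im=np.mean([x['img'] for x in D],0).astype(np.float32); d=D[0]
    u0,v0,u1,v1=box; c=im[v0:v1,u0:u1]; sat=cv2.cvtColor(c.astype(np.uint8),cv2.COLOR_RGB2HSV)
    g=cv2.inRange(sat,(33,70,40),(60,255,255)); p=cv2.findNonZero(g).reshape(-1,2)
    r0=int(round(np.median(p[:,1]))); row=c[r0-1:r0+2].mean(0); B=row[:,2]; 
    print('row',v0+r0,'green u',u0+p[:,0].min(),u0+p[:,0].max()); print(B.round().astype(int),row[:,0].round().astype(int))
    l,h=p[:,0].min(),p[:,0].max(); mid=(l+h)/2
    w=np.clip(B-np.median(B[l:h+1])-12,0,None); w[:l+1]=0; w[h:]=0; ub=(w*np.arange(len(w))).sum()/max(w.sum(),1e-6)
    P=onplane(d,[[u0+ub,v0+r0],[u0+mid,v0+r0]],.042+.033)
    print('bubble u',u0+ub,'mid',u0+mid,'off +y mm',1e3*(P[0]-P[1])[1],'level',level(d,(315,180,430,240),.078)[0])
E
python3 -c "
from bub import *
bub()
print(onplane(dict(np.load('top.npz')),[[320+729/8,195+196/8],[320+718/8,195+197/8]],.088))"
```

```text
row 221 green u 345 366
[ 46  45  46  45  44  38  38  49  59  60  59  63  79  98 111 114  99  71
  60  58  57  52  54  59  60  60  59  57  48  38  40  45  47  47  48  46] [135 135 136 135 131 107  72  82 103 106 105 107 114 120 126 131 122 108
 106 104 102  91  92 103 106 107 106 101  85  88 117 135 138 137 138 136]
bubble u 352.3960388648528 mid 355.5 off +y mm 7.821135285892844 level [ 0.57025166 -0.13264038  0.078     ]
[[ 0.5722567  -0.26960892  0.088     ]
 [ 0.57196727 -0.2661697   0.088     ]]
```

Call:
arm_command(
  series=[
    [0.02,0,0,0,0,0],
    [0.04,0,0,0,0,0],
    [0.045,0,0,0,0,0],
    [0.045,0,0,0,0,0],
    [0.045,0,0,0,0,0],
    [0.045,0,0,0,0,0],
    [0.045,0,0,0,0,0],
    [0.04,0,0,0,0,0],
    [0.026,0,0,0,0,0],
    [0,0,0,0,0,-7.8],
    [0,0,0,0,0,-7.8],
    [0,0,0,0,0,-7.8],
    [0,0,0,0,0,-7.8],
    [0,0,0,0,0,-7.8],
    [0,0,0,0,0,-7.8],
    [0,0,0,0,0,-7.8],
    [0,0,0,0,0,-7.8],
    [0,0,0,0,0,-7.8],
    [0,0,0,0,0,0],
  ],
)

```text
time_s: 13.1
eef_pos: [0.5725, -0.2687, 0.1502]
eef_rot: [-3.101, 0.501, 0.0]
wrist_force: [0.2, -0.0, 0.2]
grip_width: 0.0581
grip_force: 0.0
```

Call:
arm_command(
  series=[
    [0,0,0.02,0,0,0],
    [0,0,0.02,0,0,0],
    [0,0,0.012,0,0,0],
    [0,0,0.01,0,0,0],
    [0,0,0.01,0,0,0],
    [0,0,0.01,0,0,0],
    [0,0,0,0,0,0],
    [0,0,0,0,0,0],
  ],
)

```text
time_s: 13.9
eef_pos: [0.5727, -0.2688, 0.0684]
eef_rot: [3.101, -0.5, 0.0]
wrist_force: [0.6, 0.8, -0.4]
grip_width: 0.0575
grip_force: 0.0
```

Call:
arm_command(
  series=[
    [0,0,0,0,0,0],
    [0,0,0,0,0,0],
    [0,0,0,0,0,0],
    [0,0,0,0,0,0],
    [0,0,0,0,0,0],
  ],
  fingers=0.0,
  force=25,
)

```text
time_s: 14.4
eef_pos: [0.5735, -0.2678, 0.0694]
eef_rot: [-3.1, 0.5, -0.004]
wrist_force: [1.2, 6.2, 3.0]
grip_width: 0.0434
grip_force: 26.5
```

Call:
arm_command(
  series=[
    [0,0,0,0,0,8],
    [0,0,0,0,0,8],
    [0,0,0,0,0,8],
    [0,0,0,0,0,8],
    [0,0,0,0,0,8],
    [0,0,0,0,0,8],
    [0,0,0,0,0,8],
    [0,0,0,0,0,8],
    [0,0,0,0,0,8],
    [0,0,0,0,0,8],
    [0,0,0,0,0,8],
    [0,0,0,0,0,8],
    [0,0,0,0,0,0],
  ],
)

```text
time_s: 15.7
eef_pos: [0.5713, -0.2688, 0.0694]
eef_rot: [1.701, -2.639, -0.002]
wrist_force: [-4.5, 2.5, 4.7]
grip_width: 0.043
grip_force: 26.7
```

Call:
arm_command(
  series=[
    [0,0,0,0,0,8],
    [0,0,0,0,0,8],
    [0,0,0,0,0,8],
    [0,0,0,0,0,8],
    [0,0,0,0,0,8],
    [0,0,0,0,0,8],
    [0,0,0,0,0,8],
    [0,0,0,0,0,8],
    [0,0,0,0,0,8],
    [0,0,0,0,0,8],
    [0,0,0,0,0,8],
    [0,0,0,0,0,8],
    [0,0,0,0,0,8],
    [0,0,0,0,0,0],
    [0,0,0,0,0,0],
  ],
)

```text
time_s: 17.2
eef_pos: [0.5706, -0.2663, 0.0693]
eef_rot: [-1.027, -2.963, -0.002]
wrist_force: [-5.3, 11.5, 9.5]
grip_width: 0.0433
grip_force: 27.0
```

Call:
arm_command(
  series=[
    [0,0,0,0,0,0],
    [0,0,0,0,0,0],
    [0,0,0,0,0,0],
    [0,0,0,0,0,0],
  ],
  fingers=0.058,
)

```text
time_s: 17.6
eef_pos: [0.5726, -0.2691, 0.0682]
eef_rot: [1.031, 2.967, -0.0]
wrist_force: [1.1, 0.1, 0.3]
grip_width: 0.0577
grip_force: 0.0
```

Call:
arm_command(
  series=[
    [0,0,-0.01,0,0,0],
    [0,0,-0.02,0,0,0],
    [0,0,-0.027,0,0,0],
    [0,0,-0.025,0,0,0],
    [0.012,0.0152,0,0,0,0],
    [0.024,0.0305,0,0,0,0],
    [0.026,0.033,0,0,0,0],
    [0.026,0.033,0,0,0,0],
    [0.026,0.033,0,0,0,0],
    [0.026,0.033,0,0,0,0],
    [0.026,0.033,0,0,0,0],
    [0.026,0.033,0,0,0,0],
    [0.025,0.0315,0,0,0,0],
    [0,0,0,0,0,0],
    [0,0,0,0,0,0],
    [0,0,0,0,0,0],
  ],
)

```text
time_s: 19.2
eef_pos: [0.5729, 0.0811, 0.1506]
eef_rot: [1.032, 2.967, 0.0]
wrist_force: [0.8, -1.1, -0.3]
grip_width: 0.058
grip_force: 0.0
```

```bash
python3 -c "
from bub import *
bub()"
```

```text
row 221 green u 344 366
[ 46  45  45  45  45  41  45  56  60  59  60  60  56  51  63  95 116 118
 116  97  64  52  59  60  60  61  60  54  45  40  46  48  46  46  46  48] [136 135 135 135 132 107  81  94 105 106 106 106 101  91  94 118 134 135
 133 121  96  91 103 106 107 107 106  94  81 104 133 139 137 137 136 138]
bubble u 355.0286747148614 mid 355.0 off +y mm -0.07225362708698779 level [ 0.57020941 -0.13015686  0.078     ]
```

The bubble is centred between the lines: lines at u≈351 and 359, bubble at 355.0. Next I'll press on the level's +y top face.

Call:
arm_command(
  series=[
    [0,0,0,0,0,-7.86],
    [0,0,0,0,0,-7.86],
    [0,0,0,0,0,-7.86],
    [0,0,0,0,0,-7.86],
    [0,0,0,0,0,-7.86],
    [0.001,-0.03,0,0,0,0],
    [0.001,-0.03,0,0,0,0],
    [0.001,-0.034,0,0,0,0],
    [0.001,-0.034,0,0,0,0],
    [0.002,-0.034,0,0,0,0],
    [0,0,0.02,0,0,0],
    [0,0,0.02,0,0,0],
    [0,0,0.015,0,0,0],
    [0,0,0,0,0,0],
    [0,0,0,0,0,0],
    [0,0,0,0,0,0],
  ],
  fingers=0.0,
  force=30,
)

```text
time_s: 21.0
eef_pos: [0.5705, -0.0805, 0.0964]
eef_rot: [-0.027, 3.139, -0.0]
wrist_force: [1.3, 0.5, -0.3]
grip_width: 0.0002
grip_force: 0.0
```

Call:
arm_command(
  series=[
    [0,0,0.002,0,0,0],
    [0,0,0,0,0,0],
    [0,0,0.002,0,0,0],
    [0,0,0,0,0,0],
    [0,0,0,0,0,0],
  ],
)

```text
time_s: 21.5
eef_pos: [0.5697, -0.0803, 0.0913]
eef_rot: [0.027, -3.141, 0.0]
wrist_force: [0.5, 0.1, -0.3]
grip_width: -0.0001
grip_force: 0.0
```

Call:
arm_command(
  series=[
    [0,0,0.002,0,0,0],
    [0,0,0,0,0,0],
    [0,0,0.001,0,0,0],
    [0,0,0,0,0,0],
    [0,0,0,0,0,0],
  ],
)

```text
time_s: 22.0
eef_pos: [0.5697, -0.0804, 0.0883]
eef_rot: [0.027, -3.141, 0.0]
wrist_force: [-0.7, 0.7, -0.2]
grip_width: -0.0001
grip_force: 0.0
```

Call:
arm_command(
  series=[
    [0,0,0.001,0,0,0],
    [0,0,0,0,0,0],
    [0,0,0,0,0,0],
  ],
)

```text
time_s: 22.3
eef_pos: [0.5697, -0.0804, 0.0873]
eef_rot: [0.027, -3.141, 0.0]
wrist_force: [0.1, -0.6, -0.1]
grip_width: -0.0001
grip_force: 0.0
```

Call:
arm_command(
  series=[
    [0,0,0.001,0,0,0],
    [0,0,0,0,0,0],
    [0,0,0,0,0,0],
  ],
)

```text
time_s: 22.6
eef_pos: [0.5697, -0.0804, 0.0863]
eef_rot: [0.027, -3.141, 0.0]
wrist_force: [0.2, 0.1, 0.0]
grip_width: 0.0001
grip_force: 0.0
```

Call:
arm_command(
  series=[
    [0,0,0.001,0,0,0],
    [0,0,0,0,0,0],
    [0,0,0,0,0,0],
  ],
)

```text
time_s: 22.9
eef_pos: [0.5698, -0.0804, 0.0861]
eef_rot: [-0.027, 3.141, -0.0]
wrist_force: [-1.7, 0.9, 5.1]
grip_width: -0.0001
grip_force: 2.7
```

Call:
arm_command(
  series=[
    [0,0,0.0005,0,0,0],
    [0,0,0,0,0,0],
    [0,0,0,0,0,0],
  ],
)

```text
time_s: 23.2
eef_pos: [0.5699, -0.0804, 0.0861]
eef_rot: [-0.027, 3.141, -0.0]
wrist_force: [-2.7, 0.5, 8.4]
grip_width: 0.0001
grip_force: 3.9
```

Call:
arm_command(
  series=[
    [0,0,0.0003,0,0,0],
    [0,0,0,0,0,0],
    [0,0,0,0,0,0],
    [0,0,0,0,0,0],
    [0,0,0,0,0,0],
    [0,0,0,0,0,0],
    [0,0,0,0,0,0],
    [0,0,0,0,0,0],
    [0,0,0,0,0,0],
    [0,0,0,0,0,0],
    [0,0,0,0,0,0],
    [0,0,0,0,0,0],
    [0,0,0,0,0,0],
    [0,0,0,0,0,0],
    [0,0,0,0,0,0],
    [0,0,0,0,0,0],
    [0,0,0,0,0,0],
    [0,0,0,0,0,0],
    [0,0,0,0,0,0],
    [0,0,0,0,0,0],
  ],
)

```text
time_s: 25.2
eef_pos: [0.5699, -0.0804, 0.0861]
eef_rot: [-0.028, 3.141, -0.001]
wrist_force: [-3.7, 1.0, 8.5]
grip_width: -0.0001
grip_force: 4.6
```

Run:
```python
from m import *
s=np.mean([grab('side')['img'] for _ in range(3)],0);d=np.mean([grab('top')['img'] for _ in range(3)],0)
a=cv2.resize(d[195:235,320:420],None,fx=8,fy=8,interpolation=2)[:280]; b=cv2.resize(s[245:308,325:395],None,fx=5,fy=5,interpolation=2)
c=np.zeros((595,800,3),np.uint8);c[:280]=a;c[280:280+315,:350]=b
cv2.imwrite('pics/b2.png',c[:,:,::-1]);print(sensors.get_obs()['wrist_force'])
```

```text
[-2.43546467  1.08586929  9.5698296 ]
```

View pics/b2.png

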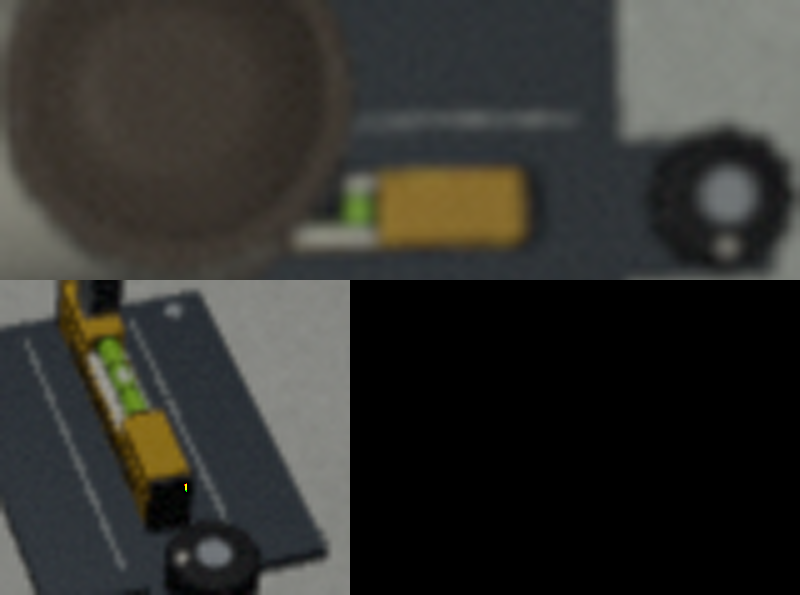

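The side view shows the bubble at crop (123,375), midway along the vial and between its two lines. The fingers rest on the far top face with about 9.5 N. I'm handing the job in.

```bash
python3 -c "
from workcell import manip
print(manip.finish_job())"
```

```text
the job is handed in; nothing more can be done
None
```

I've handed the job in: the level stands lengthwise on the board with its bubble between the lines, pressed down at about 9.5 N with the knob released; no verdict came back.

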